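Open the latched canister whose thread hand is unknown

ROBOT

A 7-joint arm with a two-finger parallel gripper is mounted at the origin on the work surface. World frame = base frame: x ahead of the robot, y to its left, z up, the work surface at z = 0. Lengths are in m, angles in rad, forces in N, time in s.
With the tool pointing down it reaches from about 0.425 to 0.925 m from the base axis. Payload 6.8 kg.
Tool frame: the origin (TCP) lies at the very end of the fingers, on their centre line; the grasp point (between the pads) lies 19 mm behind it; z points along the fingers, y is the direction in which the jaws open and shut (so a half turn about z gives the same grasp; the last joint's range is limited). The gripper opens to 85 mm and grips with 20 to 120 N. Pads are 22 mm wide; open, the fingers measure 114 mm over their backs; the gripper's body (76 mm by 85 mm) begins 54 mm behind the grasp point. The pads swing forward as they close: fully open they stand 13 mm farther back than shut.
Start: joints at [1.17, 0.477, 0.022, 1.555, -0.011, 1.109, -0.083], TCP at [0.195, -0.646, 0.231] pointing down, gripper open.
Joint ranges: [-2.96, 2.96], [-0.34, 2.1], [-1.41, 1.46], [0.24, 2.44], [-1.37, 4.51], [0.17, 1.92], [-2.96, 2.96]. Speed limits (rad/s): [2.39, 2.39, 3.14, 3.14, 3.14, 3.14, 3.14].

INTERFACE

Orientations are given as a unit quaternion [w, x, y, z].
In Python, from bench import ctrl gives the robot as it stands. The module is installed in compiled form; this text tells all that it offers.
- The arm moves only by the shell command python3 -m inch 'ROWS' [OPENING]. ROWS is JSON, one flat list of numbers, 6 for each row, row after row: the shift along the tool's x, y, z in mm, then the turn, a rotation vector about the tool's x, y, z in degrees. A call has 1 to 8 rows; each row is the pose to reach, as a shift and turn from the pose commanded when the call began, along the tool's axes at that moment; what a row does not reach only later rows make up. A row lasts 1/8 s, in which the tool goes at most 62.5 mm and 10.7 degrees, less where a joint would pass 70% of its speed; a pose out of reach is approached as far as the arm can. A call with a gripper value outside its range is refused whole. OPENING is the finger opening in mm, from 0 to 85.4, set as the call begins (- or left out, the last holds). The fingers move at their own pace and stop on an object; the grip force is fixed at half the most. Time passes only in rows, so rows that repeat a pose let the fingers close. It gives the time, the measured TCP pose, the force and the opening at its end, in the units of the state.
- ctrl.read_state(): the state, without advancing time (a new reading comes with each control period).
- ctrl.camera(name): name is "side" or "top" or "wrist"; returns (picture, depth): 400x640x3 uint8, red, green, blue; 400x640 float32, m along the optical axis (not along the pixel's ray), 0 where there is no reading.
- ctrl.camera_model(name): a dict with "fx", "fy", "cx", "cy" (pixels), "eye" and "orientation" of the camera in the world. Camera axes: x right, y down, z forward; pixel columns grow to the right and rows downward; lengths in m; the calibration is good to about 2 mm. A picture is of the moment at which its call begins: read the wrist's pose just before it. camera_model takes no time and is no camera call; for the wrist camera it gives the pose at the moment of the call.
- ctrl.sign_off(): hands the job in, once; it reports no verdict.
The state is a dict: "time_s": time; "q": joint angles; "qd": joint speeds; "joint_torque": joint torques, N m; "eef_pos": TCP position; "tcp_rot": TCP orientation; "ft_force": force on the tool from outside, world axes, zero at the start; "torque": the same for the moment, N m; "width": opening from 0.0 (shut) to 1.0 (fully open).
Only numpy, scipy, OpenCV 4.12 (cv2) and the standard library are available. Lean on these libraries where they do the work, as an engineer would, in place of code of your own. Each camera call takes 0.05 s, during which the arm holds its last target.

TASK

First turn the black latch knob clockwise until the steel bolt is fully drawn back from the blue cap, and leave it so. Then unscrew the blue cap: it may have a right-hand or a left-hand thread, so try both ways to find which one loosens it, turn it to its open stop and lift it off. Finish while still holding the cap in the gripper, upright and still, at least 6 cm above its canister's neck and clear of everything else, with the bowl, mould and beaker left where they stand.

Things in the scene. Friction and masses are not known exactly. Their poses are not given: they have to be found in the camera images.
- stand: Fixed plate 130 x 370 x 12 mm with two white canisters (80 mm diameter) and a grey latch column. Origin on the table under the blue-capped canister's axis, z up. Along its y: latch column (50 x 56 mm, top 139 mm above the table) at +130 mm, blue-capped canister at 0, canister with a yellow cap (same size and height as the blue, cannot turn, leave alone) at -125 mm.
- neck_rim (a point): Centre of the blue-capped canister's rim, 120 mm above the table. Quick thread, the cap does not rise in turning: from alignment with the stand's x it meets a hard stop at about 0.14 rad the tightening way, and an open stop at 1.20 rad the loosening way, turning easily; only from about 1.0 rad on can it be lifted. Which way loosens changes per start, unseen. Fingers slip round the cap at a stop.
- cap: Loose blue screw cap, 70 g. Origin on its axis, at its underside (120 mm above the table when closed); z up. Flange 64 mm diameter, 4 mm thick; above it a ribbed round grip, 44 mm diameter, 4 to 38 mm above the origin. A white stripe on top runs along its x. A plug (35 mm diameter) reaches 19 mm down into the neck. Closed, its x lies within 0.08 rad of the stand's x.
- latch_knob (a joint): Angle of the latch knob (rad), 0 = bolt forward over the cap's flange; it turns clockwise seen from above, to a stop at 1.35, and draws the bolt back 27 mm per rad. It stays where it is left; friction about 0.05 N m.
- latch_knob_grip (a point): On the black latch knob's vertical axis, at grip height, 176 mm above the table. The knob is a bar 14 mm thick, 42 mm long, from 151 to 183 mm above the table, on a disc of 44 mm diameter; at joint value 0 the bar lies along the stand's x (white mark at its -x end), and it and this point's axes turn with the joint.
- bolt_tip (a point): Middle of the red nose of the steel bolt (16 mm wide, 8 mm high, 129.5 mm above the table; slides along the stand's y). With the knob at 0 it is 23.5 mm from the cap's axis, over the flange, so that the cap cannot be lifted; with the knob at 1.35 it is 60 mm away.
- green_bowl: Green plastic bowl, 110 mm diameter, 55 mm high, loose; bystander. Origin at the centre of its underside.
- mould: Purple mould tray with 6 pockets, 90 x 130 x 35 mm, loose; bystander. Origin at the centre of its underside.
- beaker: Clear beaker, 64 mm diameter, 85 mm high, loose; bystander. Origin at the centre of its underside.
Things that resemble listed ones, but are neither listed nor needed, are in the scene too. There is more than one size of the cap; the one meant has the size given above.

How it is judged:
By the outcome, as a careful person would: the job done as asked, in the order asked, and still so for the second after the job is handed in, while the arm keeps its last pose, push and grip.
It also fails if it takes over 45 s, if anything falls off the work surface, if the arm or the gripper's body presses on something with over 40 N, if the wrist force passes 120 N, or if a joint passes its speed limit or range.

## Working session

There is one attempt and no reset: what is moved stays moved. The work goes in short steps, Python scripts to look and compute and a shell command to move; the robot and the scene stay as the last step left them, time stands still between calls to the robot, and variables do not carry over. Pictures are saved under pics/ and viewed, and the job is handed in when it is done.

```bash
mkdir -p pics
python3 - <<'E'
from bench import ctrl
import cv2
s=ctrl.read_state(); print(s['time_s'],s['eef_pos'],s['tcp_rot'],s['width'])
for n in ['top','side','wrist']:
    m=ctrl.camera_model(n); print(n,m)
    p,d=ctrl.camera(n); cv2.imwrite(f'pics/{n}0.png',p[:,:,::-1])
    import numpy as np; np.save(f'{n}0.npy',d)
E
ls
```

```text
0.0 [ 0.1946609  -0.64568725  0.2303141 ] [-9.03030269e-04  9.89297119e-01  1.45912151e-01 -1.98303733e-04] 1.0009286944327689
top {'fx': 499.70838120536183, 'fy': 499.70838120536183, 'cx': 319.9287545495165, 'cy': 199.50277212908895, 'eye': array([ 0.4818147 , -0.04408849,  1.17087986]), 'orientation': array([-0.02631893,  0.71680096, -0.69667768,  0.011996  ])}
side {'fx': 391.86360237775006, 'fy': 391.86360237775006, 'cx': 319.56446940904647, 'cy': 202.06440515032497, 'eye': array([0.29630941, 0.59447066, 0.86129061]), 'orientation': array([ 0.0772354 , -0.18694256,  0.90796927, -0.36698635])}
wrist {'fx': 324.3013714266544, 'fy': 324.3013714266544, 'cx': 322.7392500557483, 'cy': 199.47076286144406, 'eye': array([ 0.27460862, -0.62122914,  0.37210441]), 'orientation': array([ 0.13112768,  0.79198738, -0.5881339 , -0.09828549])}
pics
side0.npy
top0.npy
wrist0.npy
```

View pics/top0.png

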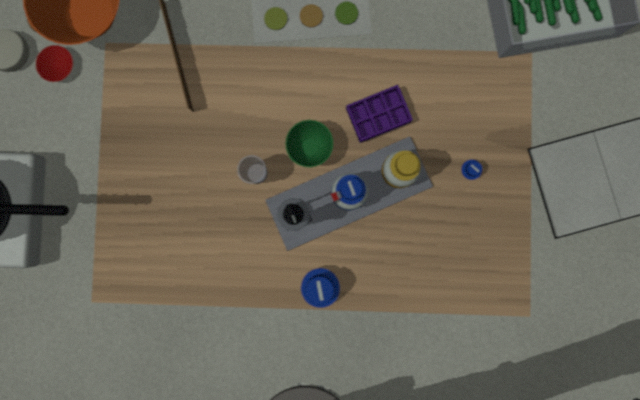

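View pics/side0.png

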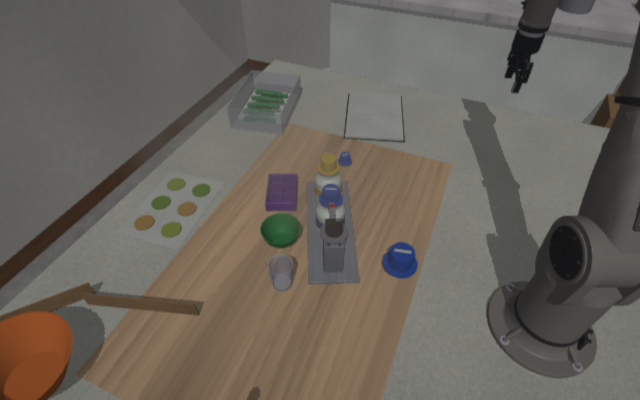

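View pics/wrist0.png

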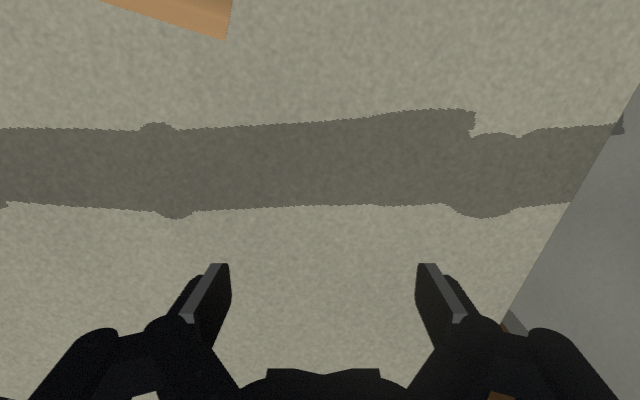

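Candidates for the cap: blue (350,189) on a canister beside the red bolt nose, the big loose blue cap at (320,288), and the small blue cap at (472,169). By the description it is (350,189). The knob is the black one at (293,213), not the pan at far left. I'll check this in a close crop.

```bash
cat > h.py <<'E'
import numpy as np, cv2
from scipy.spatial.transform import Rotation as R
from bench import ctrl
def rot(q): return R.from_quat([q[1],q[2],q[3],q[0]])
def ray(m,u,v,z):
    d=rot(m['orientation']).apply([(u-m['cx'])/m['fx'],(v-m['cy'])/m['fy'],1])
    e=m['eye']; return e+d*(z-e[2])/d[2]
def proj(m,p):
    c=rot(m['orientation']).inv().apply(np.array(p)-m['eye']); return c[0]/c[2]*m['fx']+m['cx'],c[1]/c[2]*m['fy']+m['cy']
E
python3 - <<'E'
from h import *
im=cv2.imread('pics/top0.png'); d=np.load('top0.npy'); m=ctrl.camera_model('top')
cv2.imwrite('pics/crop0.png',cv2.resize(im[120:260,250:450],None,fx=4,fy=4,interpolation=cv2.INTER_CUBIC))
hsv=cv2.cvtColor(im,cv2.COLOR_BGR2HSV)
def blobs(name,mask,z,roi):
    k=np.zeros_like(mask);x0,y0,x1,y1=roi;k[y0:y1,x0:x1]=mask[y0:y1,x0:x1]
    c,_=cv2.findContours(k,cv2.RETR_EXTERNAL,cv2.CHAIN_APPROX_NONE)
    for q in c:
        if cv2.contourArea(q)<8: continue
        (u,v),r=cv2.minEnclosingCircle(q); mm=cv2.moments(q);cu,cv_=mm['m10']/mm['m00'],mm['m01']/mm['m00']
        print(name,cv2.contourArea(q),(round(u),round(v),round(r,1)),(round(cu,1),round(cv_,1)),ray(m,cu,cv_,z).round(4),'depthz',round(m['eye'][2]-d[int(cv_),int(cu)],3), cv2.minAreaRect(q))
roi=(250,120,450,260)
blobs('blue',cv2.inRange(hsv,(100,120,60),(130,255,255)),.158,roi)
blobs('yel',cv2.inRange(hsv,(18,120,80),(35,255,255)),.158,roi)
blobs('black',cv2.inRange(hsv,(0,0,0),(179,255,50)),.183,(265,190,325,240))
blobs('red',cv2.inRange(hsv,(0,120,80),(10,255,255)),.1335,roi)
blobs('whitecap',cv2.inRange(hsv,(0,0,150),(179,90,255)),.158,(335,172,365,203))
E
```

```text
blue 596.0 (350, 189, 14.7) (351.1, 188.9) [ 0.5598 -0.0853  0.158 ] depthz 0.155 ((350.5000305175781, 189.50003051757812), (28.284271240234375, 28.284271240234375), 45.0)
yel 634.5 (405, 165, 14.8) (405.1, 165.1) [ 0.6112 -0.1936  0.158 ] depthz 0.152 ((405.0, 165.0), (28.0, 28.0), 90.0)
black 8.5 (310, 218, 3.0) (309.8, 218.5) [ 0.4969 -0.0044  0.183 ] depthz 0.137 ((310.0, 218.0), (2.0, 6.0), 0.0)
black 335.5 (294, 214, 11.7) (293.5, 213.6) [0.5056 0.0283 0.183 ] depthz 0.182 ((293.5000305175781, 213.50003051757812), (21.21320343017578, 21.21320343017578), 45.0)
red 23.0 (334, 196, 3.7) (334.6, 196.3) [ 0.5453 -0.0525  0.1335] depthz 0.131 ((334.6000061035156, 196.30001831054688), (7.273237705230713, 4.110960960388184), 71.56504821777344)
```

View pics/crop0.png

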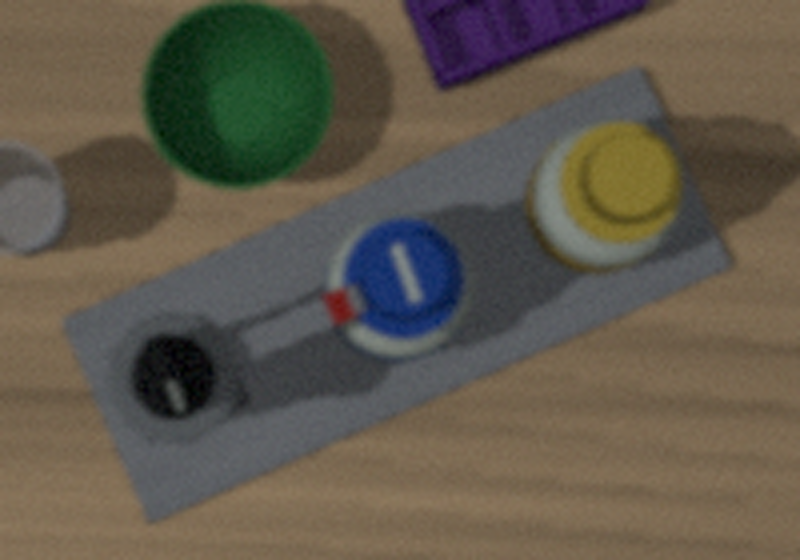

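The crop confirms it: blue cap at its canister with the red nose over the flange, black knob with white mark at lower (-x) end, yellow cap at other end. Next I work out the stand pose from the plate corners.

```bash
cat > tool.py <<'E'
from h import *
def delta(target,xaxis_deg):
    """target TCP, tool pointing down, tool-y at world angle (deg, mod 180) -> shift in tool axes mm, turn about tool z"""
    s=ctrl.read_state(); r=rot(s['tcp_rot']); sh=r.inv().apply(np.array(target)-s['eef_pos'])*1000
    y=r.apply([0,1,0]); cur=np.degrees(np.arctan2(y[1],y[0]))
    dz=(xaxis_deg-cur+90)%180-90
    print('t',s['time_s'],'q',np.round(s['q'],2),'tcp',s['eef_pos'].round(4),'shift',sh.round(1),'yaw now',round(cur,1),'turn world',round(dz,1),'=> tool z',round(-dz,1),'zaxis',r.apply([0,0,1]).round(3))
E
python3 - <<'E'
from tool import *
m=ctrl.camera_model('top')
P=np.array([ray(m,250+x/4-.4,120+y/4-.4,.012)[:2] for x,y in [(65,322),(640,68),(733,265),(150,520)]])
print(P.round(4),'sides',[np.linalg.norm(P[i]-P[(i+1)%4]).round(4) for i in range(4)])
e=(P[0]+P[3])/2-(P[1]+P[2])/2; print('ang y',np.degrees(np.arctan2(e[1],e[0])), 'centre',P.mean(0))
for n,u,v,z in [('blue flange',350.5,189.5,.124),('yel',405,165,.124),('knob disc',293.5,213.5,.151)]: print(n,ray(m,u,v,z).round(4))
a=ray(m,350.5,189.5,.124);b=ray(m,405,165,.124);k=ray(m,293.5,213.5,.17);print(np.linalg.norm(a-b),np.linalg.norm((a-k)[:2]),np.degrees(np.arctan2(*(k-b)[1::-1])))
delta([.505,.031,.231],115)
E
```

```text
[[ 0.5394  0.1061]
 [ 0.697  -0.2244]
 [ 0.5833 -0.2803]
 [ 0.4262  0.0529]] sides [np.float64(0.3661), np.float64(0.1266), np.float64(0.3683), np.float64(0.1251)]
ang y 115.36396336138066 centre [ 0.56148028 -0.08642056]
blue flange [ 0.5611 -0.0856  0.124 ]
yel [ 0.6158 -0.1985  0.124 ]
knob disc [0.5067 0.0305 0.151 ]
0.12548640183265475 0.1271716003475016 115.69946053131869
t 0.15 q [ 1.17  0.48  0.02  1.56 -0.01  1.11 -0.08] tcp [ 0.1947 -0.6459  0.2305] shift [ 4.925e+02 -5.585e+02  3.000e-01] yaw now -73.2 turn world 8.2 => tool z -8.2 zaxis [-0.     0.001 -1.   ]
```

```bash
python3 -m inch '[60,-68,-4,0,0,-1, 125,-140,-8,0,0,-2, 185,-210,-12,0,0,-3, 246,-279,-15,0,0,-4, 308,-349,-20,0,0,-5, 370,-420,-25,0,0,-6, 431,-489,-30,0,0,-7, 493,-559,-30,0,0,-8]' 40; python3 -c "
from tool import *
delta([.5054,.0317,.240],115.4)"
```

```text
time_s: 1.15
eef_pos: [0.4035, -0.1904, 0.253]
tcp_rot: [0.0, 0.977, 0.215, 0.0]
ft_force: [0.5, -0.4, 0.1]
width: 0.465
t 1.15 q [ 0.59  0.09 -0.3   2.03  0.03  1.02 -0.87] tcp [ 0.4035 -0.1904  0.253 ] shift [ 185.6 -158.8   12.9] yaw now -65.2 turn world 0.6 => tool z -0.6 zaxis [ 0. -0. -1.]
```

```bash
python3 -m inch '[46,-40,3,0,0,0, 92,-80,6,0,0,0, 140,-120,10,0,0,0, 186,-159,13,0,0,0,186,-159,13,0,0,0]'
python3 - <<'E'
from tool import *
delta([.5054,.0317,.240],115.4)
m=ctrl.camera_model('wrist');p,d=ctrl.camera('wrist');cv2.imwrite('pics/w1.png',p[:,:,::-1]);np.save('w1.npy',d)
print(m['eye'],proj(m,[.5054,.0317,.183]),proj(m,[.5612,-.0857,.158]))
E
```

```text
time_s: 1.78
eef_pos: [0.5062, 0.0356, 0.2396]
tcp_rot: [-0.001, 0.976, 0.219, 0.0]
ft_force: [0.2, -0.5, 0.8]
width: 0.467
t 1.775 q [ 0.24  0.23 -0.5   1.91  0.13  1.03 -1.44] tcp [0.5062 0.0356 0.2396] shift [-2.4  3.2 -0.4] yaw now -64.7 turn world 0.1 => tool z -0.1 zaxis [ 0.     0.003 -1.   ]
[0.58155884 0.07143996 0.3814435 ] (np.float64(328.55421029808656), np.float64(225.68446639107998)) (np.float64(504.5953645331011), np.float64(211.88131539506372))
```

View pics/w1.png

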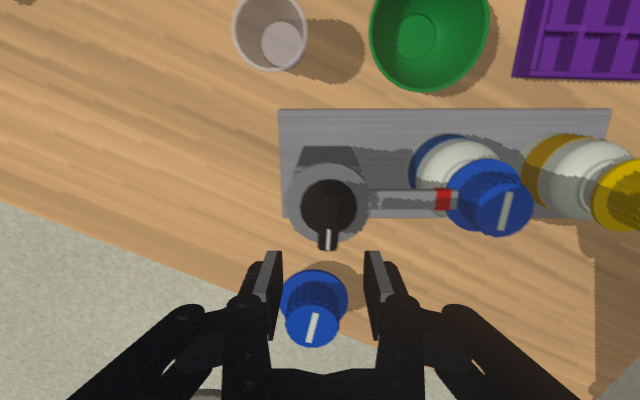

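The wrist view shows the bar along stand x at (328,222), mark at (328,240), which matches the projected (328,226). I'll half-turn the tool (q7 to about +1.7) so that the clockwise turn stays well in range.

```bash
python3 -m inch '[0,0,0,0,0,-10, 0,0,0,0,0,-20, 0,0,0,0,0,-30, 0,0,0,0,0,-40, 0,0,0,0,0,-50, 0,0,0,0,0,-60, 0,0,0,0,0,-70, 0,0,0,0,0,-80]' ;python3 -m inch '[0,0,0,0,0,-10, 0,0,0,0,0,-20, 0,0,0,0,0,-30, 0,0,0,0,0,-40, 0,0,0,0,0,-50, 0,0,0,0,0,-60, 0,0,0,0,0,-70, 0,0,0,0,0,-80]' ; python3 -m inch '[0,0,0,0,0,-10, 0,0,0,0,0,-20, 0,0,0,0,0,-20]'
python3 - <<'E'
from tool import *
delta([.5054,.0317,.157],115.4)
m=ctrl.camera_model('wrist');p,d=ctrl.camera('wrist');cv2.imwrite('pics/w2.png',p[:,:,::-1]);np.save('w2.npy',d)
print(m['eye'],proj(m,[.5054,.0317,.183]),proj(m,[.5612,-.0857,.158]))
E
```

```text
time_s: 2.82
eef_pos: [0.5047, 0.028, 0.2395]
tcp_rot: [0.0, 0.609, 0.793, -0.001]
ft_force: [-0.1, -0.4, -0.5]
width: 0.465
time_s: 3.82
eef_pos: [0.5047, 0.0279, 0.2394]
tcp_rot: [-0.0, -0.043, 0.999, -0.001]
ft_force: [0.0, -0.0, 0.3]
width: 0.468
time_s: 4.2
eef_pos: [0.5048, 0.0282, 0.2393]
tcp_rot: [-0.001, -0.213, 0.977, -0.0]
ft_force: [-0.4, -0.3, -0.3]
width: 0.468
t 4.2 q [ 0.68  0.35 -1.04  1.89  0.34  1.09  1.5 ] tcp [0.5048 0.0282 0.2393] shift [-2.1  3.  82.3] yaw now 114.5 turn world 0.9 => tool z -0.9 zaxis [-0.001 -0.001 -1.   ]
[ 0.42926425 -0.00555131  0.38111564] (np.float64(326.2843633499278), np.float64(224.24474364778968)) (np.float64(149.74228399817912), np.float64(213.27420071263424))
```

View pics/w2.png

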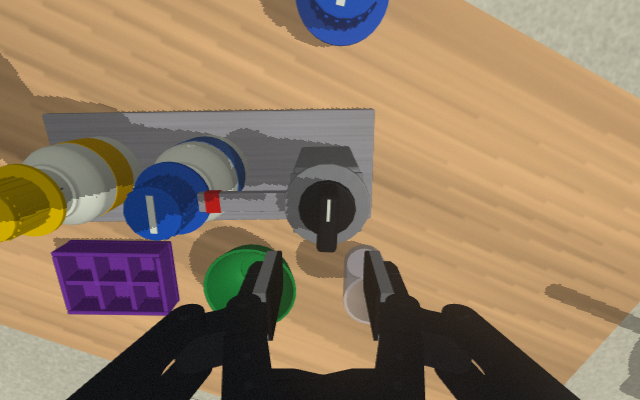

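```bash
python3 -m inch '[-2,3,40,0,0,-1, -2,3,65,0,0,-1, -2,3,82,0,0,-1, -2,3,82,0,0,-1]'; python3 -m inch '[0,0,0,0,0,0, 0,0,0,0,0,0, 0,0,0,0,0,0, 0,0,0,0,0,0]' 5
python3 - <<'E'
from tool import *
delta([.5054,.0317,.157],115.4)
s=ctrl.read_state();print(s['q'].round(2),s['ft_force'],s['torque'])
E
```

```text
time_s: 4.75
eef_pos: [0.5052, 0.0332, 0.1569]
tcp_rot: [-0.001, -0.222, 0.975, 0.0]
ft_force: [0.5, -0.1, 0.7]
width: 0.468
time_s: 5.25
eef_pos: [0.5074, 0.0329, 0.159]
tcp_rot: [0.001, -0.222, 0.975, -0.001]
ft_force: [2.0, -3.5, 6.1]
width: 0.152
t 5.25 q [ 0.59  0.46 -0.97  1.97  0.47  0.95  1.41] tcp [0.5074 0.0329 0.159 ] shift [ 2.4 -0.2  2. ] yaw now 115.7 turn world -0.3 => tool z 0.3 zaxis [ 0.003 -0.001 -1.   ]
[ 0.59  0.46 -0.97  1.97  0.47  0.95  1.41] [ 1.97086473 -3.52906524  6.07944436] [-0.78341575 -0.39283752 -0.2108643 ]
```

```bash
python3 -m inch '[0,0,-1,0,0,10, 0,0,-1,0,0,20, 0,0,-1,0,0,30, 0,0,-1,0,0,40, 0,0,-1,0,0,50, 0,0,-1,0,0,60, 0,0,-1,0,0,70, 0,0,-1,0,0,77]'; python3 -m inch '[0,0,0,0,0,2, 0,0,0,0,0,2]'
python3 - <<'E'
from tool import *
delta([.5054,.0317,.157],38)
s=ctrl.read_state();print(s['ft_force'],s['torque'],s['width'])
m=ctrl.camera_model('top');p,d=ctrl.camera('top');cv2.imwrite('pics/t3.png',cv2.resize(p[120:260,250:450,::-1],None,fx=4,fy=4))
m=ctrl.camera_model('wrist');p,d=ctrl.camera('wrist');cv2.imwrite('pics/w3.png',p[:,:,::-1])
E
```

```text
time_s: 6.25
eef_pos: [0.5071, 0.0312, 0.1591]
tcp_rot: [0.002, 0.435, 0.9, -0.001]
ft_force: [4.5, -8.6, -2.1]
width: 0.144
time_s: 6.5
eef_pos: [0.5071, 0.0312, 0.1591]
tcp_rot: [0.002, 0.448, 0.894, -0.001]
ft_force: [5.5, -7.7, -1.9]
width: 0.153
t 6.5 q [ 0.36  0.36 -0.66  1.99  0.29  0.88  0.19] tcp [0.5071 0.0312 0.1591] shift [ 1.5 -1.1  2.1] yaw now 36.8 turn world 1.2 => tool z -1.2 zaxis [ 0.003 -0.004 -1.   ]
[ 5.5061181  -7.6886105  -1.94628214] [-1.77782185 -1.12111033  0.98685031] 0.1534767860170063
```

View pics/t3.png

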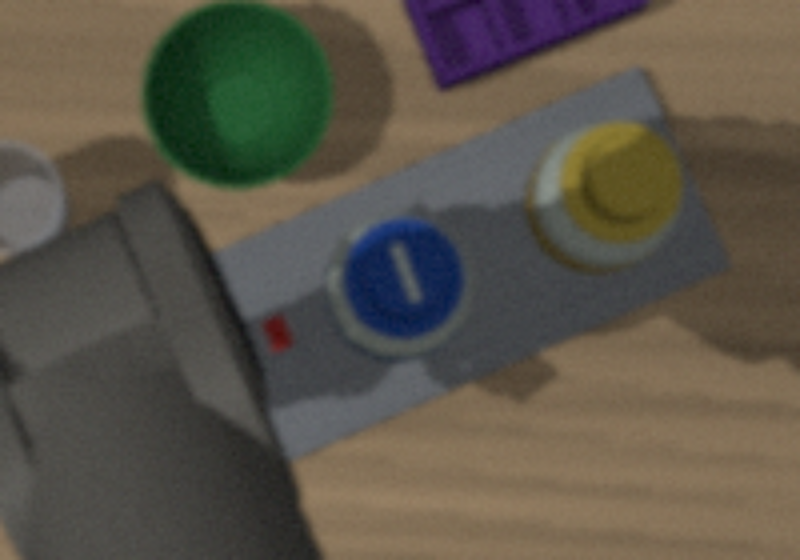

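View pics/w3.png

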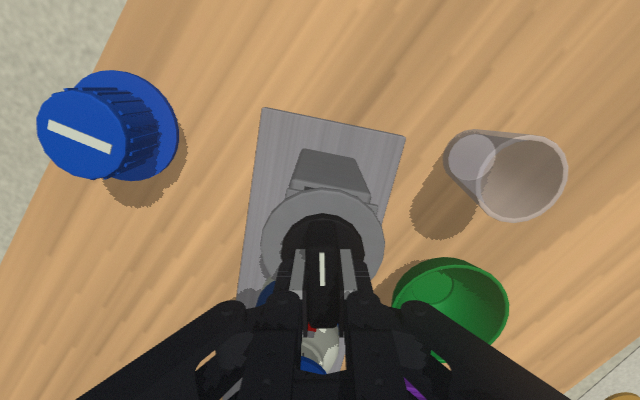

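Bolt nose at crop (278,333), well clear of the cap; twist torque 0.99 N m against 0.05 friction says it is at the stop. Open and rise, then measure.

```bash
python3 -m inch '[0,0,0,0,0,-1, 0,0,0,0,0,-1, 0,0,0,0,0,-1]' 50;  python3 -m inch '[0,0,-30,0,0,0, 0,0,-60,0,0,0, 0,0,-80,0,0,0]'
python3 - <<'E'
from tool import *
m=ctrl.camera_model('top');p,d=ctrl.camera('top');cv2.imwrite('pics/t4.png',p[:,:,::-1])
hsv=cv2.cvtColor(p,cv2.COLOR_RGB2HSV)[120:260,250:450]
yd=np.array([np.cos(np.radians(115.4)),np.sin(np.radians(115.4))]);C=np.array([.5612,-.0857])
k=cv2.inRange(hsv,(0,120,60),(10,255,255));M=cv2.moments(k,True);u,v=M['m10']/M['m00']+250,M['m01']/M['m00']+120
b=ray(m,u,v,.1335)[:2];print('bolt',u,v,b,'along y',(b-C)@yd)
k=cv2.inRange(hsv,(100,120,60),(130,255,255));c=max(cv2.findContours(k,0,1)[0],key=cv2.contourArea);(u,v),r=cv2.minEnclosingCircle(c);e=cv2.fitEllipse(c)
print('blue',u+250,v+120,r,e,ray(m,u+250,v+120,.124))
w=cv2.camera if 0 else ctrl.camera_model('wrist');p,d=ctrl.camera('wrist');cv2.imwrite('pics/w4.png',p[:,:,::-1])
delta([C[0],C[1],.24],30)
E
```

```text
time_s: 6.98
eef_pos: [0.5056, 0.0342, 0.1588]
tcp_rot: [-0.0, 0.44, 0.898, 0.0]
ft_force: [-0.2, 0.8, -0.0]
width: 0.586
time_s: 7.35
eef_pos: [0.5061, 0.0342, 0.2401]
tcp_rot: [0.0, 0.44, 0.898, 0.0]
ft_force: [0.1, 0.1, -0.3]
width: 0.587
bolt 318.9032258064516 202.90322580645162 [ 0.53065527 -0.02032408] along y 0.07215808166126678
blue 350.4135055541992 188.99156188964844 14.724221229553223 ((100.5234603881836, 69.11112213134766), (28.01809310913086, 28.35508155822754), 26.29117774963379) [ 0.56217136 -0.08536615  0.124     ]
t 7.45 q [ 0.41  0.26 -0.71  1.9   0.2   1.04  0.29] tcp [0.5071 0.0344 0.2409] shift [-128.   -30.8    1. ] yaw now 37.8 turn world -7.8 => tool z 7.8 zaxis [ 0.004  0.    -1.   ]
```

View pics/w4.png

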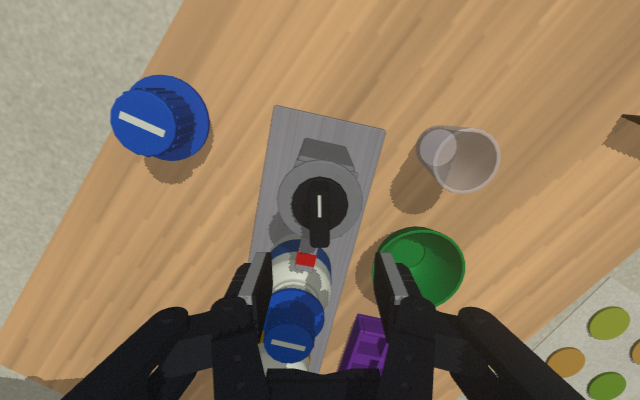

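Wrist view: bar lies along the bolt (u≈319), bolt drawn back 35 mm from start (expected 36.5), so the knob is at its stop. Next, over the cap.

```bash
python3 -m inch '[-43,-10,0,0,0,4, -86,-20,0,0,0,8, -129,-31,0,0,0,8, -129,-31,0,0,0,8, -129,-31,0,0,0,8]' 72
python3 - <<'E'
from tool import *
C=[.5617,-.0858]
delta([*C,.127],30)
w=ctrl.camera_model('wrist');p,d=ctrl.camera('wrist');cv2.imwrite('pics/w5.png',p[:,:,::-1])
print(proj(w,[*C,.158]),proj(w,[*C,.124]))
# grip-top mask via white stripe centre
hsv=cv2.cvtColor(p,cv2.COLOR_RGB2HSV)
k=cv2.inRange(hsv,(0,0,140),(179,80,255));u0,v0=map(int,proj(w,[*C,.158]))
q=np.zeros_like(k);q[v0-25:v0+25,u0-30:u0+30]=k[v0-25:v0+25,u0-30:u0+30]
for c in cv2.findContours(q,0,1)[0]:
    if cv2.contourArea(c)>30:
        r=cv2.minAreaRect(c);b=cv2.boxPoints(r);print(r,ray(w,*r[0],.158).round(4))
E
```

```text
time_s: 8.07
eef_pos: [0.5598, -0.0864, 0.2378]
tcp_rot: [-0.001, 0.501, 0.865, 0.0]
ft_force: [0.2, 1.3, -0.1]
width: 0.843
t 8.075 q [ 0.53  0.36 -0.6   1.78  0.23  1.08  0.36] tcp [ 0.5598 -0.0864  0.2378] shift [ -0.6   2.1 110.8] yaw now 29.8 turn world 0.2 => tool z -0.2 zaxis [-0.002  0.001 -1.   ]
(np.float64(324.9093708210794), np.float64(210.79339961294136)) (np.float64(324.6832014106867), np.float64(196.2470971633056))
((326.02508544921875, 209.3076171875), (40.82806396484375, 6.725637435913086), 7.4314093589782715) [ 0.5618 -0.0844  0.158 ]
```

View pics/w5.png

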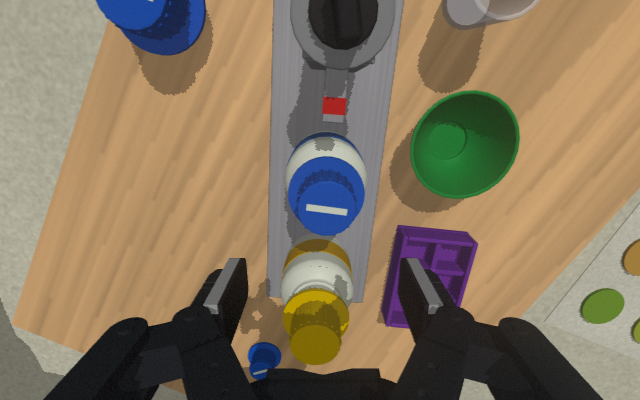

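Stripe at (326,209), giving (0.562,-0.084), agrees with the top view within 1.4 mm. Descend and grip.

```bash
python3 -m inch '[-1,2,40,0,0,0, -1,2,75,0,0,0, -1,2,98,0,0,0, -1,2,110,0,0,0, -1,2,110,0,0,0]'; python3 -m inch '[0,0,0,0,0,0, 0,0,0,0,0,0, 0,0,0,0,0,0]' 30
python3 - <<'E'
from tool import *
delta([.5617,-.0855,.127],30)
s=ctrl.read_state();print(s['ft_force'],s['torque'],s['width']*85)
E
```

```text
time_s: 8.75
eef_pos: [0.5622, -0.0863, 0.1285]
tcp_rot: [-0.001, 0.501, 0.865, -0.0]
ft_force: [0.3, 0.7, 0.6]
width: 0.843
time_s: 9.12
eef_pos: [0.5636, -0.0871, 0.1302]
tcp_rot: [0.001, 0.502, 0.865, 0.0]
ft_force: [-0.3, 0.3, 6.0]
width: 0.494
t 9.125 q [ 0.48  0.48 -0.56  1.87  0.33  0.87  0.28] tcp [ 0.5636 -0.0871  0.1302] shift [ 2.3 -0.9  3.2] yaw now 29.8 turn world 0.2 => tool z -0.2 zaxis [ 0.002 -0.    -1.   ]
[-0.2942629   0.274736    6.03966182] [ 0.07517231  0.24158789 -0.01881317] 41.9698441900483
```

```bash
python3 -m inch '[0,0,0,0,0,-6, 0,0,0,0,0,-12, 0,0,0,0,0,-16,0,0,0,0,0,-16]'
python3 - <<'E'
from tool import *
delta([.5617,-.0855,.127],30)
s=ctrl.read_state();print(s['ft_force'],s['torque'],s['width']*85)
p,d=ctrl.camera('wrist');cv2.imwrite('pics/w6.png',p[:,:,::-1])
E
```

```text
time_s: 9.62
eef_pos: [0.5643, -0.0872, 0.1302]
tcp_rot: [0.002, 0.378, 0.926, 0.001]
ft_force: [1.9, -0.2, 6.1]
width: 0.497
t 9.625 q [ 0.53  0.5  -0.62  1.87  0.37  0.89  0.52] tcp [ 0.5643 -0.0872  0.1302] shift [ 3.1 -0.6  3.2] yaw now 45.6 turn world -15.6 => tool z 15.6 zaxis [ 0.004  0.001 -1.   ]
[ 1.89993024 -0.20581277  6.14067042] [ 0.12676838 -0.31648428 -0.91146628] 42.2366656503539
```

View pics/w6.png

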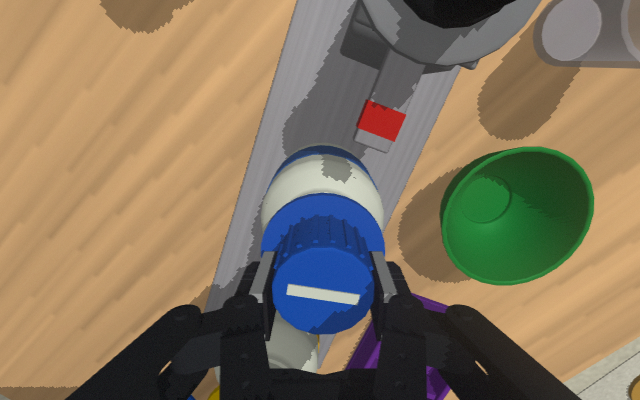

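```bash
cat > stripe.py <<'E'
from tool import *
def stripe(p,w,C,z=.158):
    hsv=cv2.cvtColor(p,cv2.COLOR_RGB2HSV)
    k=cv2.inRange(hsv,(0,0,130),(179,90,255));b=cv2.inRange(hsv,(100,120,40),(130,255,255))
    u0,v0=map(int,proj(w,[*C,z])); q=np.zeros_like(k);q[v0-40:v0+40,u0-45:u0+45]=k[v0-40:v0+40,u0-45:u0+45]
    best=None
    for c in cv2.findContours(q,0,1)[0]:
        if cv2.contourArea(c)<60: continue
        r=cv2.minAreaRect(c)
        if max(r[1])<2.5*min(r[1]): continue
        bx=cv2.boxPoints(r);e=sorted([(np.linalg.norm(bx[i]-bx[(i+1)%4]),i) for i in range(4)])
        a,bb=e[0][1],e[1][1]
        m1=(bx[a]+bx[(a+1)%4])/2;m2=(bx[bb]+bx[(bb+1)%4])/2
        P,Q=ray(w,*m1,z),ray(w,*m2,z);D=P-Q
        print('stripe px',np.round(r[0],1),'len',np.linalg.norm(D).round(4),'ang',round(np.degrees(np.arctan2(D[1],D[0]))%180,1),'centre',((P+Q)/2).round(4))
E
python3 - <<'E'
from stripe import *
w=ctrl.camera_model('wrist')
stripe(cv2.imread('pics/w6.png')[:,:,::-1].copy(),w,[.5617,-.0855])
print(proj(w,[.5617,-.0855,.158]))
# earlier picture w5: approximate by tool-relative camera pose
s=ctrl.read_state();T=rot(s['tcp_rot']);rel=T.inv().apply(w['eye']-s['eef_pos']);ro=T.inv()*rot(w['orientation'])
T5=rot([-0.001,.501,.865,0]);e5=T5.apply(rel)+[.5598,-.0864,.2378];q=(T5*ro).as_quat()
w5=dict(w,eye=e5,orientation=[q[3],*q[:3]])
stripe(cv2.imread('pics/w5.png')[:,:,::-1].copy(),w5,[.5617,-.0855])
E
```

```text
stripe px [322.7 294. ] len 0.0301 ang 35.5 centre [ 0.5621 -0.0843  0.158 ]
(np.float64(320.0907918493042), np.float64(295.2316428000341))
stripe px [286.7 229.4] len 0.0318 ang 120.6 centre [ 0.5448 -0.1132  0.158 ]
stripe px [326.3 209.3] len 0.0303 ang 21.8 centre [ 0.5622 -0.0844  0.158 ]
stripe px [287.5 206.5] len 0.0566 ang 117.8 centre [ 0.5371 -0.0975  0.158 ]
```

Counterclockwise: stripe went 21.8° → 35.5° (about +10° past stand x = 25.4°), with 0.9 N m resistance. That is the tightening stop, so it loosens clockwise.

```bash
python3 -m inch '[0,0,0,0,0,10, 0,0,0,0,0,20, 0,0,0,0,0,30, 0,0,0,0,0,40, 0,0,0,0,0,50, 0,0,0,0,0,60, 0,0,0,0,0,70, 0,0,0,0,0,79]'
python3 - <<'E'
from stripe import *
delta([.5617,-.0855,.127],-43)
s=ctrl.read_state();print(s['ft_force'],s['torque'],s['width']*85)
w=ctrl.camera_model('wrist');p,d=ctrl.camera('wrist');cv2.imwrite('pics/w7.png',p[:,:,::-1]);stripe(p,w,[.5617,-.0855])
E
```

```text
time_s: 10.68
eef_pos: [0.5609, -0.0875, 0.1302]
tcp_rot: [-0.0, 0.881, 0.473, -0.002]
ft_force: [-12.9, -0.6, 20.3]
width: 0.499
t 10.675 q [ 0.29  0.44 -0.31  1.89  0.18  0.84 -0.7 ] tcp [ 0.5609 -0.0875  0.1302] shift [ 2.1 -0.4  3.2] yaw now -33.5 turn world -9.5 => tool z 9.5 zaxis [-0.003 -0.002 -1.   ]
[-12.90558937  -0.58007662  20.28618137] [-0.29321971  2.87215069  0.43047658] 42.456942318751274
stripe px [322.5 294.3] len 0.0301 ang 137.0 centre [ 0.5628 -0.0841  0.158 ]
```

View pics/w7.png

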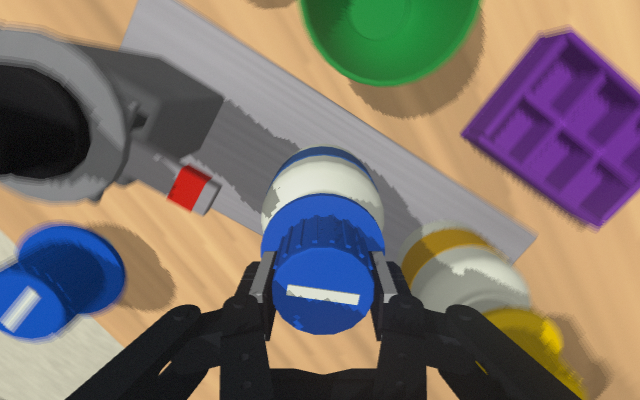

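Stripe at −43° = 68.4° (1.19 rad) clockwise of the stand's x: at the open stop. A few degrees more to confirm, easing upward.

```bash
python3 -m inch '[0,0,-1,0,0,3, 0,0,-1,0,0,4]'
python3 - <<'E'
from stripe import *
s=ctrl.read_state();print(s['ft_force'],s['torque'],s['width']*85)
w=ctrl.camera_model('wrist');p,d=ctrl.camera('wrist');stripe(p,w,[.5617,-.0855])
E
python3 -m inch '[0,0,-5,0,0,0, 0,0,-10,0,0,0, 0,0,-15,0,0,0]'
python3 - <<'E'
from stripe import *
s=ctrl.read_state();print(s['ft_force'],s['torque'],s['width']*85,s['eef_pos'])
E
```

```text
time_s: 10.98
eef_pos: [0.5605, -0.0876, 0.1302]
tcp_rot: [0.0, 0.895, 0.445, -0.002]
ft_force: [-8.5, -2.1, 9.7]
width: 0.498
[-8.48358094 -2.10833297  9.73930691] [-0.30687967  1.72298375  1.43803168] 42.29945206782378
stripe px [322.5 294.2] len 0.0301 ang 134.0 centre [ 0.5626 -0.0844  0.158 ]
time_s: 11.4
eef_pos: [0.5609, -0.0872, 0.1426]
tcp_rot: [-0.001, 0.896, 0.444, -0.002]
ft_force: [0.4, 0.2, -0.9]
width: 0.492
[ 0.4279353   0.18590336 -0.94644367] [ 0.0212427  -0.01576     0.02286139] 41.79999980716813 [ 0.56085392 -0.08722261  0.14262251]
```

```bash
python3 -m inch '[0,0,-15,0,0,0, 0,0,-40,0,0,0, 0,0,-70,0,0,0, 0,0,-95,0,0,0, 0,0,-110,0,0,0, 0,0,-110,0,0,0, 0,0,-110,0,0,0,0,0,-110,0,0,0]'
python3 - <<'E'
from stripe import *
s=ctrl.read_state();print(s['ft_force'],s['torque'],s['width']*85,s['eef_pos'],np.abs(s['qd']).max())
for n in ['wrist','side','top']:
    p,d=ctrl.camera(n);cv2.imwrite(f'pics/{n}8.png',p[:,:,::-1])
m=ctrl.camera_model('top');hsv=cv2.cvtColor(p,cv2.COLOR_RGB2HSV)[120:260,250:450]
E
python3 - <<'E'
import cv2,numpy as np
a=cv2.imread('pics/side8.png');b=cv2.imread('pics/top8.png')
cv2.imwrite('pics/c8.png',np.vstack([cv2.resize(a[80:300,220:440],None,fx=1.8,fy=1.8)[:300,:400],cv2.resize(b[80:300,230:450],None,fx=1.8,fy=1.8)[:300,:400]]))
E
```

```text
time_s: 12.4
eef_pos: [0.562, -0.0871, 0.2536]
tcp_rot: [-0.001, 0.896, 0.444, -0.001]
ft_force: [1.2, 0.4, -0.4]
width: 0.496
[ 1.19351942  0.42110216 -0.35359811] [0.01665015 0.00092165 0.03405855] 42.195023233444296 [ 0.56197405 -0.08714632  0.25363486] 0.0032518676820607892
```

View pics/side8.png

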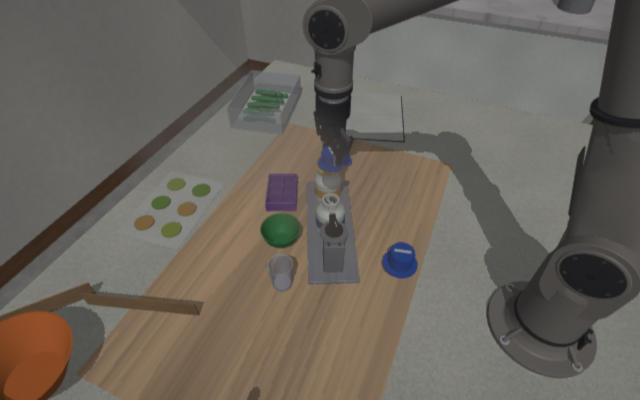

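View pics/wrist8.png

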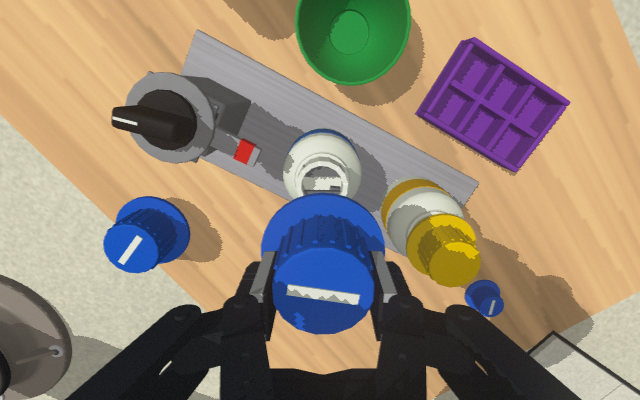

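View pics/top8.png

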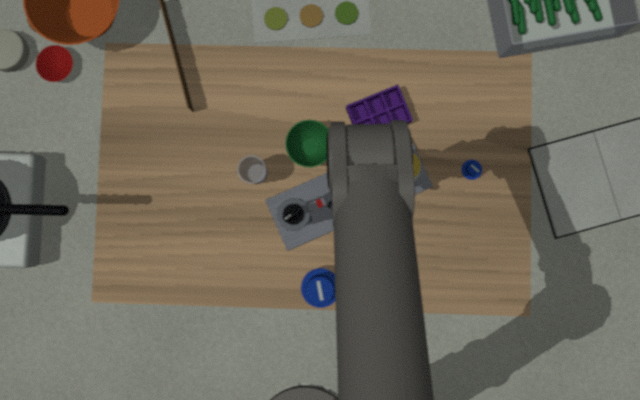

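Run:
```python
from tool import *
w=ctrl.camera_model('wrist');p=cv2.imread('pics/wrist8.png')
k=cv2.inRange(cv2.cvtColor(p,cv2.COLOR_BGR2HSV),(0,0,130),(179,80,255));q=np.zeros_like(k);q[108:132,108:145]=k[108:132,108:145]
c=max(cv2.findContours(q,0,1)[0],key=cv2.contourArea);r=cv2.minAreaRect(c);b=cv2.boxPoints(r)
i=max(range(4),key=lambda i:np.linalg.norm(b[i]-b[(i+1)%4]));D=ray(w,*b[i],.183)-ray(w,*b[(i+1)%4],.183)
print(r,'bar ang',np.degrees(np.arctan2(D[1],D[0]))%180,'expected at stop',25.4-77.3+180, 'axis px',proj(w,[.5054,.0317,.183]))
```

```text
((124.02943420410156, 120.38236999511719), (25.46624183654785, 3.1529629230499268), 14.03624439239502) bar ang 128.45045285180288 expected at stop 128.1 axis px (np.float64(141.49041112940876), np.float64(127.46707123790523))
```

The knob bar is at 128.45°, against 128.1° expected at its stop; the neck is open and the bystanders are unmoved. Handing in.

```bash
python3 -c "
from bench import ctrl
print(ctrl.sign_off())"
```

```text
the job is handed in; nothing more can be done
None
```

I turned the latch knob clockwise to its stop, then unscrewed the blue cap and lifted it off. I handed the job in at about 12.6 s, still holding the cap upright and still above its canister.

- **Knob:** the bar measured 128.45° against 128.1° expected at the stop, and the twist torque had risen to 1 N m. The bolt moved back about 35 mm, against 36.5 mm expected.
- **Thread:** it is left-handed. Turning counterclockwise hit the tightening stop after about 14°. Turning clockwise brought the cap to its open stop, with the stripe at about 1.2 rad from the stand's x and 1.4 N m of resistance.
- **Lift:** the cap came off freely and is held about 12 cm above the neck. The joints were still and the outside force was about 1 N. The bowl, mould and beaker look unmoved in the last pictures.

**Disagreement:** the red patch's centre measured about 12–13 mm farther from the cap's axis than the bolt-tip distance given. The offset was the same before and after turning, so I think the visible patch is not the named point, and I relied on the change in distance. The highest wrist force I read was about 24 N.

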